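Load the D cell in the wood-slice lamp

ROBOT

A 6-joint arm with a two-finger parallel gripper is mounted at the origin on the work surface. World frame = base frame: x ahead of the robot, y to its left, z up, the work surface at z = 0. Lengths are in mm, angles in rad, forces in N, time in s.
With the tool pointing down it reaches from about 350 to 925 mm from the base axis. Payload 6.4 kg.
Tool frame: the origin (TCP) lies on the centre line of the jaws, within the pads' length; the fingertips stand 17 mm ahead of it and the grasp point (between the pads) lies 2 mm behind it (bot.tips_ahead is the distance from the TCP to the fingertips, in mm); z points along the fingers, y is the line along which they close (so a half turn about z gives the same grasp; the last joint's range is limited). The gripper opens to 94 mm and grips with 3 to 60 N. Pads are 16 mm wide; open, the fingers measure 119 mm over their backs; the gripper's body (75 mm by 177 mm) begins 78 mm behind the grasp point.
Start: joints at [-1.45, 0.245, 1.558, -0, 1.339, -0.174], TCP at [188.861, -621.969, 222.455] pointing down, gripper open.
Joint ranges: [-3.13, 3.13], [-1.02, 2.26], [0.13, 2.54], [-0.95, 4.09], [0.21, 2.88], [-2.74, 2.74]. Speed limits (rad/s): [2.57, 2.57, 3.14, 3.14, 3.14, 3.14].

INTERFACE

Orientations are given as a rotation vector (axis times angle).
In Python, from bench import bot, inverse_kinematics, imaging, ticket, models gives the robot as it stands. Calls block until the motion is done:
- bot.move_to(position, orientation): joint-space move of the TCP to a pose.
- bot.movel(position, attitude=None, feed=150, force_limit=None): straight line of the TCP; attitude=None keeps the orientation; feed is the mean speed in mm/s. With force_limit (N) it stops when the force on the tool has changed by that much, and returns True; else False.
- bot.goto_joints(angles): joint-space move.
- bot.gripper_open() and bot.gripper_close(): open the fingers fully, or close them until they stop; the grip force is fixed at half the most.
- bot.wait(seconds).
- inverse_kinematics(position, orientation): joint angles nearest the present ones, or None.
- imaging.snapshot(name): name is "scene" or "top"; returns a dict with "image" (480x640x3 uint8, red, green, blue), "fx", "fy", "cx", "cy" (pixels), "position" and "orientation" of the camera in the world. Camera axes: x right, y up, looking along -z (the intrinsics and any distortion apply to the point x, -y, -z); pixel columns grow to the right and rows downward; lengths in mm; the calibration is good to about 2 mm. A picture is of the moment at which its call begins. There is no depth.
A pose or a line that the arm cannot do raises bot.MotionError and nothing moves.
- ticket.hand_in(): hands the job in; it is judged then, once.
Trained networks look in a picture, given as the dict that the camera call returned (one of the last four; its "shot" number tells which), for a name from the list of things; names that differ only in an ending like _2 or _b are one class to them, and where a whole thing is asked for, a point or a joint stands for the part that bears it (a point fixed in the world has none). Each returns a list of dicts, best first, with "conf" (0 to 1); they miss things now and then, are a little off and sometimes report something else, mostly with a low value. They report only what shows in the picture. A call takes as long as a camera call. They do not tell look-alikes from the thing itself.
- models.recognise(thing, picture): "location" ([row, column] in pixels, amid what is visible of it).
- models.place_of(thing, picture): "location" ([row, column] in pixels: a listed point, or the origin of a listed thing).
Readings, each from a call of its own:
- bot.read_t(): time.
- bot.read_q(): joint angles.
- bot.read_joint_vel(): joint speeds.
- bot.read_joint_efforts(): joint torques, N m.
- bot.read_tool_pos(): TCP position.
- bot.read_tool_rot(): TCP orientation.
- bot.read_force(): force on the tool from outside, world axes, zero at the start.
- bot.read_torque(): the same for the moment, N m.
- bot.read_opening(): finger opening in mm.
- bot.read_finger_force(): force on a finger pad.
Only numpy, scipy, OpenCV 4.12 (cv2) and the standard library are available. Lean on these libraries where they do the work, as an engineer would, in place of code of your own. Each camera call takes 0.05 s, during which the arm holds its last target. There are 200 camera calls.

TASK

Load the fresh D cell (black with the orange collar) into the empty spring holder on the wood-slice lamp: press its flat end back against the coil spring, tip the plus end down behind the brass plate, and leave the cell lying fully home on the holder's floor with the nub on the brass. Leave the flat grey-and-blue cell, the hammer, the wood slice and the jar where they are, and do not touch the glass bulb.

Things in the scene. Friction and masses are not known exactly. Their poses are not given: they have to be found in the camera images.
- fresh_center (a point): Centre of the fresh D cell: a loose rigid cylinder 34 mm in diameter, 61.5 mm long overall, about 140 g, black sleeve with an orange collar near the plus end. Its own z axis runs along the cell from the flat (minus) end, whose face is at z = -30.75 mm, to the plus end: shoulder at z = +29.25 mm, steel nub (9.5 mm diameter, 1.5 mm high) ending at z = +30.75 mm. It starts standing on the bench, plus end up.
- fresh_plus (a point): Face centre of the fresh cell's plus nub, 30.75 mm along the cell's z axis from its centre; 61.5 mm above the bench at the start.
- seat (a point): Where the cell's centre belongs in the holder: on the holder's axis, 32 mm above the bench. Its x axis points level from the spring end to the brass-plate end (within 0.35 rad of straight away from the robot), y to the left, z up. The holder's floor (30 mm wide) is 17 mm below this point. The cell cannot drop in level: the bay is 53.5 mm long with the spring free, 65.5 mm with it solid.
- plus_contact (a point): Point of the brass plate that the cell's nub must touch, at x = +30.75 mm, y = z = 0 in the seat's frame; the plate faces the spring. The wall with the plate is 5 mm thick and reaches 22 mm above the holder's floor. With the flat end low, the cell tilted 20 to 30 degrees and the spring pressed in 10 to 12 mm, the shoulder of the plus end passes inside the plate.
- spring (a joint): How far the coil spring is pressed in (m): 0 free, 0.008 with the cell home, 0.012 solid. Stiffness 0.8 N per mm: 6.4 N with the cell home, 9.6 N when solid. Its round nose (6 mm radius, on the seat's x axis) moves towards -x of the seat; friction at spring and plate can hold the cell up off the floor until it is pressed down (up to about 10 N).
- spring_nose (a point): Foremost point of the spring's nose; it moves with the spring. With the spring free it is at x = -22.75 mm, y = z = 0 in the seat's frame. The wall behind the spring has its inner face at x = -38.75 mm and reaches 23 mm above the holder's floor.
- lamp: The lamp: a fixed plywood board 150 x 220 x 12 mm, origin at the centre of its underside, axes as the seat's. The black holder's axis is at y = +45 mm. Low cheeks, 15 mm above the holder's floor, 36 mm apart inside and 41 mm outside, centre the cell at both ends (seat x from -39 to -24 and +26 to +35 mm); between them the sides are open for fingers down to the board, 20 mm below the seat.
- flat_center (a point): Centre of the flat (used-up) D cell, same size as the fresh one, grey with a blue collar, standing on the bench, plus end up. To be left alone.
- hammer: Cross-peen hammer lying on the bench, 305 mm long, wooden handle along its own x, black head 114 mm wide at x = +110 mm; origin on the handle's underside, 110 mm from the head. To be left alone.
- slice: Loose branch slice, 60 mm in diameter, 12 mm thick; origin at the centre of its underside. To be left alone.
- jar: Glass jar with a steel lid, 60 mm in diameter, 75 mm high; origin at the centre of its underside. To be left alone.
- bulb_top (a point): Top of the lamp's small glass bulb (23 mm in diameter), 69 mm above the bench, standing on a 68 mm branch slice on the board, 107 mm to the right (-y of the seat frame) of the seat. Not to be touched.
Things that resemble listed ones, but are neither listed nor needed, are in the scene too. Leave any green, pink or purple look-alike of the part that bears fresh_center alone.

How it is judged (in metres and radians):
On the way:
1. the fresh cell's flat end presses the spring in (6 mm or more) while its plus end is still up (cell tilted 6 degrees or more) (value of joint spring above 0.006 m and angle between fresh's own z axis and vertical below 1.466 rad and contact force between fresh and spring above 2 N), for 0.05 s.
At the end, for the whole second after the job is handed in: The fresh cell lies at rest in the holder: its centre within 2 mm along and up, and 3 mm across, of the seat, level and in line within 0.06 rad, the nub within 4 mm of the brass contact point, the spring pressed in 6 to 10 mm; nothing holds it (x of fresh_center in the frame of seat between -0.002 and 0.002 m and y of fresh_center in the frame of seat between -0.003 and 0.003 m and z of fresh_center in the frame of seat between -0.002 and 0.002 m and distance between fresh_plus and plus_contact below 0.004 m and angle between the z axis of fresh and the x axis of seat, either way round below 0.06 rad and value of joint spring between 0.006 and 0.01 m and linear speed of fresh below 0.01 m/s); the robot touches nothing.
It fails at once if the flat cell, hammer, slice or jar is moved more than 20 mm (distance of any of flat_center, hammer, slice, jar from where it was at the start of the episode above 0.02 m).
It fails at once if the glass bulb is touched with more than 1 N (contact force between bulb and anything else above 1 N).
It also fails if it takes over 48 s, if anything falls off the work surface, if the arm or the gripper's body presses on something with over 40 N, if the wrist force passes 120 N, or if a joint passes its speed limit or range.

## Working session

There is one attempt and no reset: what is moved stays moved. The work goes in short steps, each a Python script; the robot and the scene stay as the last script left them, time stands still between calls to the robot, and variables do not carry over. Pictures are saved under pics/ and viewed, at most 10 in all, crops included, and the job is handed in when it is done.

```bash
ls; mkdir -p pics; cat > h.py <<'E'
import numpy as np, cv2
from scipy.spatial.transform import Rotation as R
from bench import bot, inverse_kinematics, imaging, ticket, models
def save(s,name,crop=None,k=1):
    im=s["image"][:,:,::-1]
    if crop: r0,r1,c0,c1=crop; im=im[r0:r1,c0:c1]
    cv2.imwrite("pics/"+name,cv2.resize(im,None,fx=k,fy=k,interpolation=cv2.INTER_CUBIC))
def ray(s,rc):
    r,c=rc
    d=np.array([(c-s["cx"])/s["fx"],-(r-s["cy"])/s["fy"],-1.])
    return np.array(s["position"]),R.from_rotvec(s["orientation"]).apply(d)
def at_z(s,rc,z):
    p,d=ray(s,rc); return p+d*(z-p[2])/d[2]
def tri(s1,a,s2,b):
    p,d=ray(s1,a); q,e=ray(s2,b)
    t=np.linalg.lstsq(np.array([d,-e]).T,q-p,rcond=None)[0]
    return (p+t[0]*d+q+t[1]*e)/2, np.linalg.norm(p+t[0]*d-q-t[1]*e)
def proj(s,P):
    v=R.from_rotvec(s["orientation"]).inv().apply(np.array(P)-s["position"])
    return np.array([s["cy"]+s["fy"]*v[1]/v[2], s["cx"]-s["fx"]*v[0]/v[2]])
E
python3 - <<'E'
from h import *
np.set_printoptions(precision=1,suppress=True)
S={n:imaging.snapshot(n) for n in("scene","top")}
for n,s in S.items():
    save(s,n+"0.png"); print(n,{k:v for k,v in s.items() if k!="image"})
    for t in ["fresh_plus","fresh_center","seat","plus_contact","spring_nose","lamp","flat_center","bulb_top"]:
        print(t,[(np.round(d["location"],1).tolist(),round(d["conf"],2)) for d in models.place_of(t,s)[:4]])
print(bot.read_t())
E
```

```text
pics
scene {'fx': 468.277996932619, 'fy': 468.277996932619, 'cx': 323.17480287694383, 'cy': 245.91143106595607, 'position': array([1157.8,  341.5,  815.8]), 'orientation': array([0.5, 0.8, 2. ]), 'shot': 1}
fresh_plus [([279.2, 415.5], 0.84), ([310.8, 409.7], 0.74), ([252.5, 428.0], 0.61)]
fresh_center [([266.0, 428.3], 0.83), ([309.4, 444.6], 0.81), ([322.4, 409.4], 0.76), ([287.4, 411.2], 0.6)]
seat [([246.3, 292.3], 0.85)]
plus_contact [([256.8, 286.5], 0.89), ([339.1, 468.8], 0.74)]
spring_nose []
lamp [([249.3, 271.4], 0.87), ([278.3, 414.8], 0.49)]
flat_center []
bulb_top [([227.2, 249.6], 0.5)]
top {'fx': 491.2741934635743, 'fy': 491.2741934635743, 'cx': 323.1427026487303, 'cy': 251.49640625876162, 'position': array([503.3, -29.2, 972.1]), 'orientation': array([ 0. , -0.1, -1.6]), 'shot': 2}
fresh_plus [([263.4, 171.8], 0.96), ([314.9, 216.9], 0.94), ([270.7, 217.8], 0.73), ([225.5, 195.2], 0.62)]
fresh_center [([311.1, 220.3], 0.94), ([270.2, 219.3], 0.76), ([221.2, 197.8], 0.72), ([263.7, 181.8], 0.71)]
seat [([250.0, 370.9], 0.94)]
plus_contact [([229.8, 366.1], 0.95), ([310.6, 484.2], 0.24)]
spring_nose []
lamp [([241.7, 388.2], 0.62)]
flat_center [([235.1, 137.4], 0.97)]
bulb_top [([233.3, 426.6], 0.45)]
0.9
```

View pics/scene0.png

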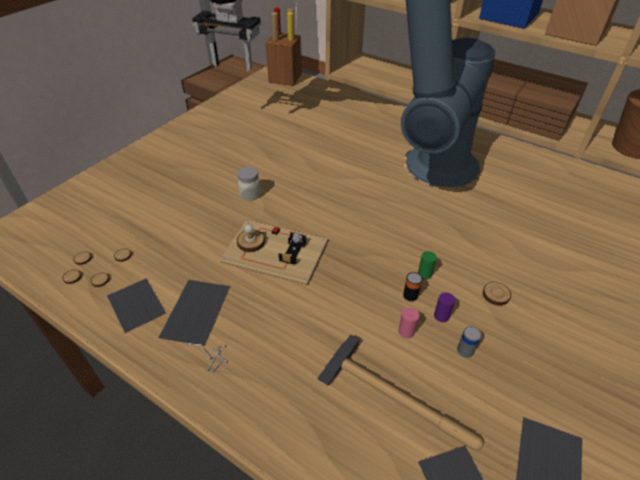

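View pics/top0.png

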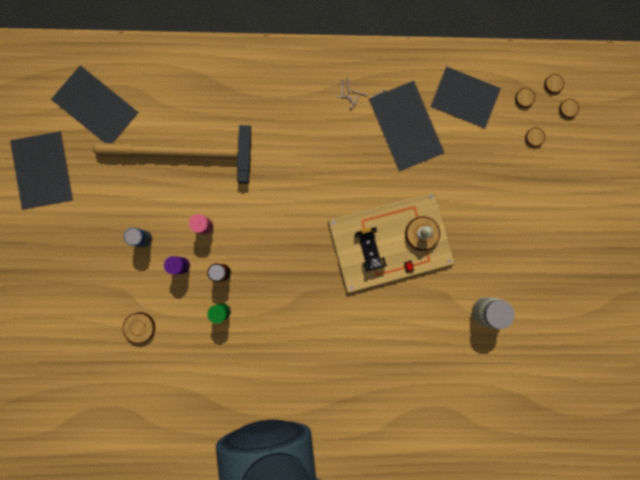

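Scene picture: green (265,428), black/orange (287,411), purple (307,445), pink (323,409), grey/blue (342,469). Top picture: green (314,218), black/orange (271,218), purple (264,174), pink (224,198), grey/blue (236,136). The fresh cell is the black one with the orange collar, at (287,411) in the scene picture and (271,218) in the top picture. I'll confirm that in one crop and measure it.

```bash
cat > m.py <<'E'
from h import *
np.set_printoptions(precision=1,suppress=True)
a,b=imaging.snapshot("scene"),imaging.snapshot("top")
import pickle; pickle.dump((a,b),open("s.pkl","wb"))
print("fresh_plus tri",tri(a,(279.2,415.5),b,(270.7,217.8)),at_z(a,(279.2,415.5),61.5),at_z(b,(270.7,217.8),61.5))
print("seat",tri(a,(246.3,292.3),b,(250,370.9)),at_z(b,(250,370.9),32),at_z(a,(246.3,292.3),32))
print("contact",tri(a,(256.8,286.5),b,(229.8,366.1)),at_z(b,(229.8,366.1),32),at_z(a,(256.8,286.5),32))
# board corners in top by wood-board threshold: min-area rect of edges seen (manual approx)
for c in [(222,330),(195,433),(263,452),(293,347)]: print("corner",at_z(b,c,12))
A=cv2.resize(a["image"][225:375,385:505],(480,600),interpolation=cv2.INTER_CUBIC)
B=cv2.resize(b["image"][215:290,335:375],(320,600),interpolation=cv2.INTER_CUBIC)
cv2.imwrite("pics/c1.png",np.hstack([A,B])[:,:,::-1])
E
python3 m.py
```

```text
fresh_plus tri (array([502.9, 145.2,  58.7]), np.float64(7.703784593206184)) [503.  149.1  61.5] [504.6 141.2  61.5]
seat (array([ 546.8, -145.3,   29.8]), np.float64(0.4192371675190427)) [ 546.8 -145.2   32. ] [ 548.4 -143.7   32. ]
contact (array([ 584.9, -134.6,   33.5]), np.float64(2.2121520293513983)) [ 585.6 -135.8   32. ] [ 583.4 -134.5   32. ]
corner [602.  -66.9  12. ]
corner [ 657.8 -270.4   12. ]
corner [ 523.7 -307.9   12. ]
corner [ 463.3 -101.2   12. ]
```

View pics/c1.png

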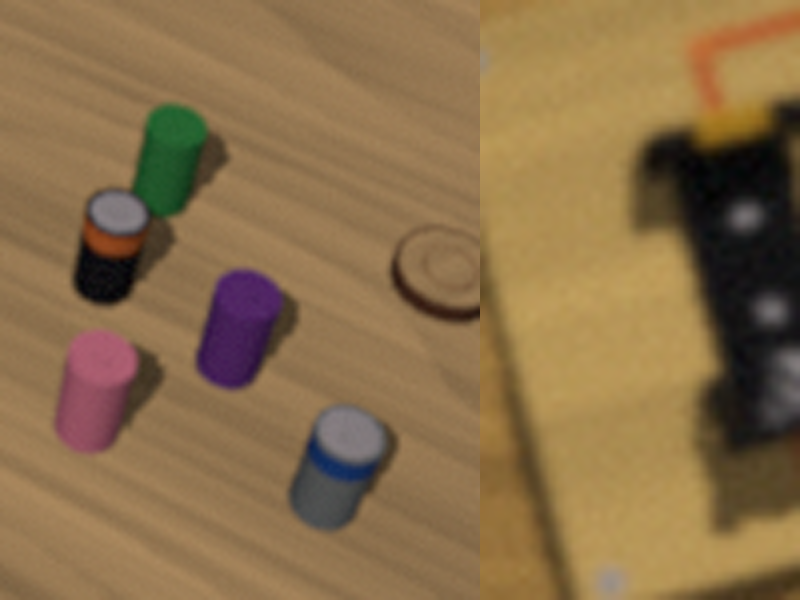

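The crop confirms it: the black cell with the orange collar stands alone at crop (245,112), which is (286,413) in the scene picture. The brass plate shows at top picture (231,366) and the spring at (264,372). Next I'll rectify both cameras to known heights to get the cell centre, the board yaw and the holder more precisely.

```bash
cat > w.py <<'E'
from h import *
def warp(s,x0,x1,y0,y1,z,k):
    # rows: x decreasing downward, cols: y decreasing rightwards ; k px/mm
    pts=np.float32([[0,0],[(y1-y0)*k,0],[(y1-y0)*k,(x1-x0)*k],[0,(x1-x0)*k]])
    W=[(x1,y1,z),(x1,y0,z),(x0,y0,z),(x0,y1,z)]
    P=np.float32([proj(s,w)[::-1] for w in W])
    H=cv2.getPerspectiveTransform(P,pts)
    return cv2.warpPerspective(s["image"],H,(int((y1-y0)*k),int((x1-x0)*k)),flags=cv2.INTER_CUBIC)
E
cat > w1.py <<'E'
from w import *; import pickle
np.set_printoptions(precision=1,suppress=True)
a,b=pickle.load(open("s.pkl","rb"))
out=[]
for n,s in(("scene",a),("top",b)):
    im=warp(s,420,700,-340,-20,12,2)   # board
    hsv=cv2.cvtColor(im,cv2.COLOR_RGB2HSV)
    i2=warp(s,490,620,-200,-100,37,4); i3=warp(s,460,540,100,200,61.5,4)
    def br(i): 
        h=cv2.cvtColor(i,cv2.COLOR_RGB2HSV); return (h[...,0]<32)&(h[...,0]>16)&(h[...,1]>150)&(h[...,2]>110)
    m=br(i2).astype(np.uint8)
    nn,l,st,ce=cv2.connectedComponentsWithStats(m)
    for j in range(1,nn):
        if st[j,4]>60: print(n,"brass@37",620-ce[j][1]/4,-100-ce[j][0]/4,st[j]/4)
    g=cv2.cvtColor(i3,cv2.COLOR_RGB2HSV)
    m=((g[...,1]<70)&(g[...,2]>90)).astype(np.uint8); nn,l,st,ce=cv2.connectedComponentsWithStats(m)
    for j in range(1,nn):
        if st[j,4]>500: print(n,"cap",540-ce[j][1]/4,200-ce[j][0]/4,st[j]/4)
    out.append(np.hstack([cv2.resize(i2,(300,390)),cv2.resize(i3,(350,280)) if 0 else cv2.copyMakeBorder(cv2.resize(i3,(350,280)),0,110,0,0,cv2.BORDER_CONSTANT)]))
    out.append(im)
# view: scene/top z=37 warps and cap warps
v=np.vstack([out[0],out[2]]); v=cv2.resize(v,(500,600)); cv2.imwrite("pics/w1.png",v[:,:,::-1])
v=np.hstack([out[1][:,:],out[3]]); v=cv2.resize(v,(800,350)); cv2.imwrite("pics/w2.png",v[:,:,::-1])
E
python3 w1.py
```

```text
scene brass@37 592.5716216216216 -131.2320945945946 [ 24.8  22.8  12.8   8.5 185. ]
scene brass@37 585.6472289890378 -132.8801766138855 [ 21.   25.8  22.2  15.8 410.5]
scene cap 500.3479475070384 144.2602624648079 [  41.    23.8   29.2   32.2 2752.8]
top brass@37 619.2379679144385 -103.1336898395722 [ 0.   0.   9.   3.2 46.8]
top brass@37 585.7855704697987 -134.68534675615211 [ 24.   28.2  20.8  11.5 558.8]
top cap 502.3304209517169 144.82819853582012 [  40.    22.8   30.5   29.8 2868.5]
```

View pics/w1.png

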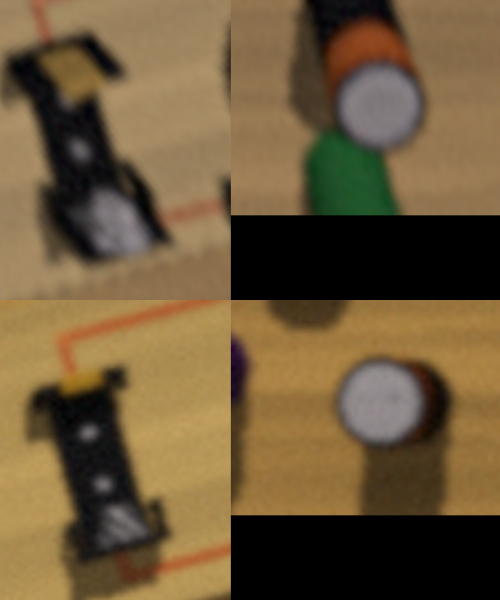

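View pics/w2.png

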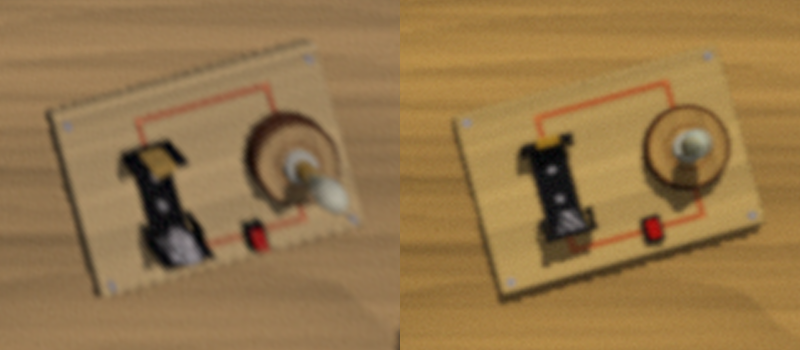

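Both cameras put the cap centre at about (501.5,144.6). Board yaw is about 0.27 rad, and the holder axis passes through the brass at (585.5,-134.6). The board centre, the known 45 mm offset and the network's contact point all agree to about 1.5 mm, which puts the seat near (554.5,-143). Next I'll check that the grasp and insertion poses can be reached.

```bash
cat > p.py <<'E'
from h import *
BETA=np.radians(25); YAW=0.27; SEAT=np.array([554.5,-143.2,32.])
X=np.array([np.cos(YAW),np.sin(YAW),0]); Z=np.array([0,0,1.]); Y=np.cross(Z,X)
GZ,AHEAD=3.,5.   # grip at cell z=+3, cell axis 5 mm ahead of TCP
def pose(c,u,p,sgn,beta=BETA):
    """TCP pose holding a cell at centre c, axis u, gripper on side p."""
    tz=-p*np.cos(beta)-u*np.sin(beta); ty=sgn*np.cross(u,p); tx=np.cross(ty,tz)
    return c+GZ*u-AHEAD*tz, R.from_matrix(np.c_[tx,ty,tz]).as_rotvec()
def grasp(sgn,c,back=0,az=0.):
    p=np.array([np.sin(az),-np.cos(az),0])
    P,o=pose(c,Z,p,sgn); return P-back*R.from_rotvec(o).apply([0,0,1]),o
def place(sgn,cx,cz,th,cy=0.):
    th=np.radians(th); u=np.cos(th)*X+np.sin(th)*Z; n=-np.sin(th)*X+np.cos(th)*Z
    return pose(SEAT+cx*X+cy*Y+cz*Z,u,n,sgn)
E
python3 - <<'E'
from p import *
np.set_printoptions(precision=2,suppress=True)
c=np.array([501.5,144.6,30.75])
for sgn in(1,-1):
  for az in(-.4,0.,.4):
    print(sgn,az,*[inverse_kinematics(*grasp(sgn,q,b,az)) for q,b in((c,80),(c,0),(c+[0,0,150],0))])
  print("place",*[inverse_kinematics(*place(sgn,*q)) for q in((8,120,27),(8,14,27),(-5.5,14,27),(-4,0,0))])
E
```

```text
1 -0.4 [-0.65  0.26  2.25  1.12  1.36 -0.95] [-0.47  0.37  2.21  1.27  1.24 -0.98] [-0.47 -0.03  2.25  1.18  1.36 -0.62]
1 0.0 [-0.54  0.46  1.95  0.89  1.57 -0.96] [-0.42  0.51  1.98  0.99  1.46 -0.98] [-0.42  0.19  2.01  0.98  1.62 -0.74]
1 0.4 [-0.41  0.64  1.66  0.7   1.78 -1.02] [-0.32  0.64  1.75  0.75  1.67 -1.03] [-0.32  0.37  1.78  0.79  1.84 -0.86]
place [-0.45  0.14  1.81  0.02  1.17  0.84] [-0.45  0.29  1.85  0.03  0.98  0.84] [-0.47  0.26  1.88  0.03  0.97  0.82] [-0.34  0.54  1.59 -0.25  1.38  1.06]
-1 -0.4 [-0.65  0.26  2.25  1.12  1.36  2.2 ] [-0.47  0.37  2.21  1.27  1.24  2.17] [-0.47 -0.03  2.25  1.18  1.36  2.52]
-1 0.0 [-0.54  0.46  1.95  0.89  1.57  2.18] [-0.42  0.51  1.98  0.99  1.46  2.16] [-0.42  0.19  2.01  0.98  1.62  2.4 ]
-1 0.4 [-0.41  0.64  1.66  0.7   1.78  2.13] [-0.32  0.64  1.75  0.75  1.67  2.11] [-0.32  0.37  1.78  0.79  1.84  2.28]
place [-0.45  0.14  1.81  0.02  1.17 -2.3 ] [-0.45  0.29  1.85  0.03  0.98 -2.31] [-0.47  0.26  1.88  0.03  0.97 -2.32] [-0.34  0.54  1.59 -0.25  1.38 -2.09]
```

```bash
python3 - <<'E'
from p import *
np.set_printoptions(precision=2,suppress=True)
c=np.array([501.5,144.6,30.75]); az=.2
P,o=grasp(1,c,80,az)
bot.gripper_open()
bot.move_to(P+[0,0,110],o); bot.movel(P,feed=200)
print(bot.movel(grasp(1,c,0,az)[0],feed=120,force_limit=8),bot.read_t())
bot.gripper_close(); print(bot.read_opening(),bot.read_finger_force(),bot.read_tool_pos())
bot.movel(grasp(1,c+[0,0,150],0,az)[0],feed=200)
print(bot.read_opening(),bot.read_force(),bot.read_t())
E
```

```text
False 5.4333
33.24563830632274 29.999070167541504 [502.46 140.18  35.89]
33.43189671303007 [ 0.37 -0.1  -0.68] 7.2917
```

```bash
python3 - <<'E'
from p import *
from w import warp
import pickle
np.set_printoptions(precision=2,suppress=True)
P,o=place(1,9,90,27)
bot.move_to(P,o); print(bot.read_t(),bot.read_force(),bot.read_tool_pos()-P)
a,b=imaging.snapshot("scene"),imaging.snapshot("top"); pickle.dump((a,b),open("s2.pkl","wb"))
th=np.radians(27);u=np.cos(th)*X+np.sin(th)*Z;c=SEAT+9*X+90*Z
for n,s in(("a",a),("b",b)):
    for q in(c,c+30.75*u,c-30.75*u): print(n,proj(s,q))
    for t in("fresh_plus","fresh_center"): print(n,t,[(np.round(d["location"],1),round(d["conf"],2)) for d in models.place_of(t,s)[:5]])
A=cv2.resize(a["image"][160:300,230:350],(514,600),interpolation=cv2.INTER_CUBIC)
B=cv2.resize(b["image"][180:310,320:380],(277,600),interpolation=cv2.INTER_CUBIC)
cv2.imwrite("pics/c2.png",np.hstack([A,B])[:,:,::-1])
E
```

```text
8.7417 [ 0.33 -0.34 -2.02] [-0.64  0.54 -1.07]
a [221.93 287.89]
a [225.26 282.93]
a [218.78 292.58]
a fresh_plus [(array([312.3, 411.9]), 0.96), (array([226.5, 282.5]), 0.75), (array([255.3, 430.7]), 0.75), (array([297. , 447.8]), 0.74)]
a fresh_center [(array([223.9, 289.6]), 0.78), (array([325.8, 407.2]), 0.75), (array([265.4, 429.3]), 0.61), (array([306. , 444.7]), 0.58)]
b [238.25 374.8 ]
b [222.26 371.67]
b [253.76 377.83]
b fresh_plus [(array([223.4, 195.9]), 0.62), (array([262.3, 173.2]), 0.56), (array([315.1, 217. ]), 0.54)]
b fresh_center [(array([262. , 178.8]), 0.97), (array([223.4, 199.7]), 0.97), (array([312.5, 217.8]), 0.62)]
```

View pics/c2.png

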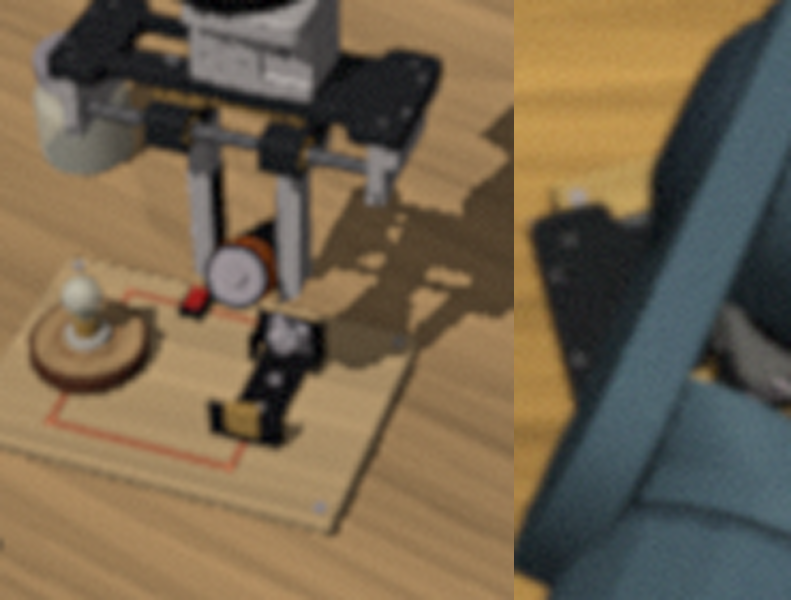

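The top view is blocked by the arm. The scene crop shows the cell held plus end up and leaning forward, with the cap near crop (275,240), which is (224,286). The holder lies below it with the brass at crop (418,243), which is (257.6,286.7). I'll segment the cap properly to check where the cell sits in the hand.

```bash
python3 - <<'E'
from p import *; import pickle
np.set_printoptions(precision=1,suppress=True)
a,b=pickle.load(open("s2.pkl","rb"))
h=cv2.cvtColor(a["image"],cv2.COLOR_RGB2HSV); 
m=np.zeros(h.shape[:2],np.uint8); sl=np.s_[212:236,276:298]
m[sl]=((h[sl][...,1]<60)&(h[sl][...,2]>95))
n,l,st,ce=cv2.connectedComponentsWithStats(m)
for j in range(1,n):
    if st[j,4]>10: print("cap",ce[j][::-1],st[j])
print(a["image"][224,276:300].tolist())
m[:]=0; sl=np.s_[245:275,270:310]; q=h[sl]
m[sl]=((q[...,0]<32)&(q[...,0]>14)&(q[...,1]>140)&(q[...,2]>90))
n,l,st,ce=cv2.connectedComponentsWithStats(m)
for j in range(1,n):
    if st[j,4]>10: print("brass",ce[j][::-1],st[j])
for x,z in((30.75,5),(35.75,5),(35.75,-17),(33.25,5),(-38.75,6)): print("holder",x,z,proj(a,SEAT+x*X+z*Z))
th=np.radians(27)
for yw in(0,-.1,-.2):
  for t in(20,27,35):
    t=np.radians(t);uu=np.cos(t)*(np.cos(yw)*X+np.sin(yw)*Y)+np.sin(t)*Z
    print(yw,np.degrees(t),proj(a,bot.read_tool_pos()+R.from_rotvec(bot.read_tool_rot()).apply([0,0,5])+26.25*uu))
E
```

```text
cap [222.8 282.9] [276 212  16  20 185]
cap [219.5 296.1] [295 212   3  18  47]
[[150, 128, 104], [122, 111, 99], [103, 96, 97], [142, 134, 138], [154, 144, 149], [153, 144, 149], [153, 144, 148], [151, 143, 147], [150, 140, 144], [150, 140, 145], [139, 131, 134], [130, 122, 125], [144, 135, 139], [151, 142, 146], [134, 128, 130], [95, 89, 92], [64, 46, 43], [65, 26, 5], [71, 48, 40], [97, 92, 90], [131, 127, 126], [139, 133, 132], [137, 132, 131], [120, 115, 115]]
brass [257.3 285.9] [282 254   8   8  49]
holder 30.75 5 [255.4 286. ]
holder 35.75 5 [256.9 285.2]
holder 35.75 -17 [263.4 285.7]
holder 33.25 5 [256.2 285.6]
holder -38.75 6 [235.2 296.7]
0 20.0 [226.5 283.1]
0 27.0 [225.2 283.3]
0 35.0 [223.5 283.5]
-0.1 20.0 [226.3 282.1]
-0.1 27.0 [224.9 282.3]
-0.1 35.0 [223.3 282.6]
-0.2 20.0 [225.9 281.1]
-0.2 27.0 [224.5 281.3]
-0.2 35.0 [222.9 281.7]
```

The cap is about 1 px (1.5 mm) left of the prediction relative to the brass, and otherwise as planned. I'll lower with a guard, then press the spring under force control.

```bash
cat >> p.py <<'E'
def cell():  # seat-frame cx,cy,cz,theta of the cell as held (nominal)
    Rm=R.from_rotvec(bot.read_tool_rot()).as_matrix(); tz=Rm[:,2]
    th=np.arctan2(tz@X,-tz@Z)+BETA
    u=np.cos(th)*X+np.sin(th)*Z
    d=bot.read_tool_pos()+AHEAD*tz-GZ*u-SEAT
    return np.array([d@X,d@Y,d@Z,np.degrees(th)])
def fseat():
    f=np.array(bot.read_force()); return np.array([f@X,f@Y,f@Z])
E
python3 - <<'E'
from p import *
np.set_printoptions(precision=2,suppress=True)
CY=-1.
bot.movel(place(1,9,26,27,CY)[0],feed=120); bot.wait(.3); print(cell(),fseat())
print(bot.movel(place(1,9,10,27,CY)[0],feed=25,force_limit=4),cell(),fseat(),bot.read_t())
E
```

```text
[ 9.37 -1.32 26.74 27.06] [ 0.76  0.42 -0.58]
True [ 8.7  -0.82 11.29 26.96] [-0.22  0.14  3.09] 10.5917
```

```bash
python3 - <<'E'
from p import *
np.set_printoptions(precision=2,suppress=True)
CY=-1.
bot.movel(place(1,9,13,27,CY)[0],feed=40); bot.wait(.3); print(cell(),fseat())
for cx in(6,3,0,-2,-4,-6,-8,-10):
    r=bot.movel(place(1,cx,13,27,CY)[0],feed=30,force_limit=14); bot.wait(.15); f=fseat(); print(r,cell(),f)
    if r or f[0]>8.6: break
print(bot.read_t(),bot.read_opening())
E
```

```text
[ 8.82 -0.83 12.75 26.87] [-0.91 -0.39 -1.68]
False [ 5.98 -1.03 13.04 26.89] [ 0.55 -0.01 -0.37]
False [ 3.11 -1.11 13.14 26.9 ] [ 0.89 -0.37 -1.09]
False [ 0.31 -1.14 13.24 26.93] [ 2.   -0.61 -0.58]
False [-1.7  -1.14 13.23 26.93] [4.4  0.43 0.14]
False [-3.48 -1.18 13.33 26.97] [ 5.46  0.28 -0.28]
False [-5.07 -1.18 13.46 27.02] [ 6.59 -0.27  0.08]
False [-6.64 -1.23 13.62 27.09] [ 7.35  1.49 -0.88]
False [-8.15 -1.29 13.84 27.16] [9.15 1.03 0.15]
14.3417 32.964272615325946
```

The spring is pressed about 11 mm at 27° (9 N), with first contact near nominal cx of +3. Now I'll tip the plus end down while keeping the press.

```bash
python3 - <<'E'
from p import *
np.set_printoptions(precision=2,suppress=True)
CY=-1.
for th in(22,17,12,8,4,0):
    t=np.radians(th); s,c=np.sin(t),np.cos(t)
    cz=-16+30.75*s+17*c; cx=-39.75+(36.75-cz*s)/c-4.87
    P,o=place(1,cx,cz-0.5,th,CY)
    r=bot.movel(P,o,feed=25,force_limit=14); bot.wait(.15); f=fseat(); print(r,th,cx,cz,cell(),f)
    if r: break
print(bot.read_t(),bot.read_opening())
save(imaging.snapshot("scene"),"c3.png",(180,290,230,350),5)
E
```

```text
False 22 -9.541780490713787 11.281278275174682 [-7.17 -1.75 12.16 22.3 ] [8.82 0.39 0.81]
False 17 -9.018106292161729 9.247610771595756 [-6.52 -1.85 10.   17.33] [9.92 0.46 0.63]
False 12 -8.541511465426854 7.021793705120796 [-5.96 -1.89  7.64 12.35] [ 8.6   0.52 -0.21]
False 8 -8.227580812167854 5.114130023128709 [-5.61 -1.86  5.56  8.36] [ 9.05 -0.28  1.11]
False 4 -7.997285128577327 3.1036004220488653 [-5.41 -1.93  3.46  4.36] [ 9.08 -0.42 -0.08]
False 0 -7.87 1.0 [-5.37 -1.77  1.01  0.36] [ 8.71 -0.33  0.37]
16.7583 33.33720737615338
```

View pics/c3.png

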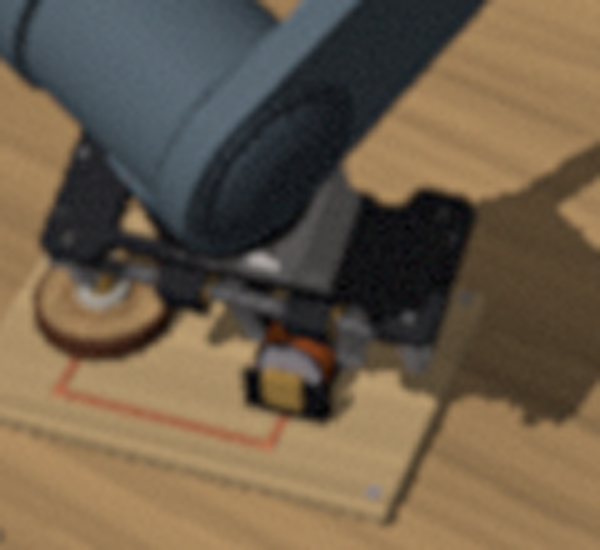

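The picture shows the cell level, with the cap inside the brass plate (crop (385,285)) and the gripper clear of the bulb. I'll set it on the floor, release, back off and look.

```bash
python3 - <<'E'
from p import *
np.set_printoptions(precision=2,suppress=True)
P,o=place(1,-7.87,-1.5,0,-1.)
print(bot.movel(P,o,feed=20,force_limit=5),cell(),fseat())
bot.gripper_open(); bot.wait(.2); print(bot.read_opening(),fseat())
tz=R.from_rotvec(bot.read_tool_rot()).apply([0,0,1])
bot.movel(bot.read_tool_pos()-110*tz,feed=200)
q=bot.read_q(); q[0]+=.45; bot.goto_joints(q)
print(bot.read_t())
a,b=imaging.snapshot("scene"),imaging.snapshot("top")
for n,s in(("a",a),("b",b)):
  for t in("fresh_plus","fresh_center","plus_contact","seat"): print(n,t,[(np.round(d["location"],1),round(d["conf"],2)) for d in models.place_of(t,s)[:5] if 240<d["location"][1]<400])
A=cv2.resize(a["image"][210:280,250:330],(480,420),interpolation=cv2.INTER_CUBIC)
B=cv2.resize(b["image"][215:285,345:395],(300,420),interpolation=cv2.INTER_CUBIC)
cv2.imwrite("pics/c4.png",np.hstack([A,B])[:,:,::-1])
E
```

```text
False [-5.34 -1.94 -0.65  0.36] [ 9.54 -0.2  -0.67]
93.89284927977654 [0.31 0.33 0.27]
20.05
a fresh_plus [(array([258.9, 288.2]), 0.66), (array([225.7, 252.1]), 0.21)]
a fresh_center [(array([248., 292.]), 0.78)]
a plus_contact [(array([254.2, 288.1]), 0.67)]
a seat [(array([248.1, 291.6]), 0.71)]
b fresh_plus [(array([232. , 370.9]), 0.58), (array([244.7, 371.4]), 0.57)]
b fresh_center [(array([246.3, 367.6]), 0.68)]
b plus_contact [(array([231.3, 368.9]), 0.71)]
b seat [(array([248. , 371.2]), 0.62)]
```

View pics/c4.png

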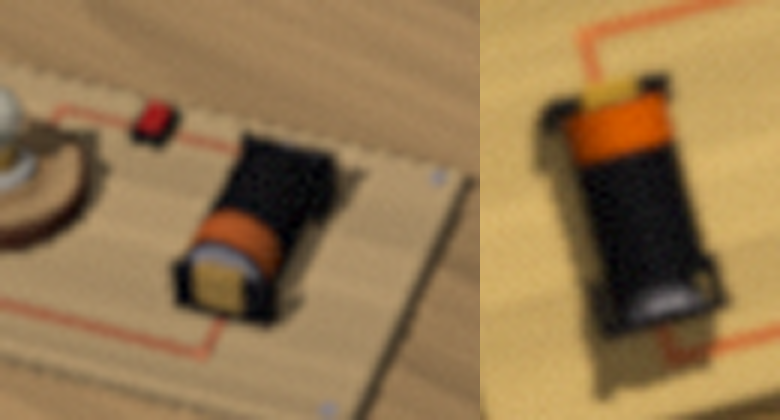

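The cell lies behind the brass with the collar level. In the top view the cap meets the plate at crop (95,615) and the flat end is on the spring at crop (300,660). Next I'll press it home from above with closed fingers at both ends of the middle section, reading the height of its top as I go.

```bash
python3 - <<'E'
from p import *
np.set_printoptions(precision=2,suppress=True)
o=R.from_matrix(np.c_[np.cross(Y,-Z),Y,-Z]).as_rotvec()
S=SEAT-2.4*X-1.*Y
bot.gripper_close()
at=lambda x,z: S+x*X+(z-SEAT[2])*Z
bot.move_to(at(14,140),o)
for x in(14,-14,2):
    bot.movel(at(x,78),o,feed=150); bot.wait(.2); f0=fseat()
    r=bot.movel(at(x,60),o,feed=20,force_limit=3); z1=bot.read_tool_pos()[2]-bot.tips_ahead
    r2=bot.movel(at(x,60),o,feed=20,force_limit=14); bot.wait(.1)
    print(x,r,"touch z",z1,r2,"pressed z",bot.read_tool_pos()[2]-bot.tips_ahead,fseat()-f0)
    bot.movel(at(x,78),o,feed=100)
bot.movel(at(2,160),o,feed=250)
q=bot.read_q(); q[0]+=.5; bot.goto_joints(q); bot.wait(.3); print(bot.read_t())
a,b=imaging.snapshot("scene"),imaging.snapshot("top")
A=cv2.resize(a["image"][210:280,250:330],(480,420),interpolation=cv2.INTER_CUBIC)
B=cv2.resize(b["image"][215:285,345:395],(300,420),interpolation=cv2.INTER_CUBIC)
cv2.imwrite("pics/c5.png",np.hstack([A,B])[:,:,::-1])
E
```

```text
14 True touch z 49.12392694022407 True pressed z 49.09856857947452 [-1.73  1.76  4.36]
-14 True touch z 49.15251574152917 True pressed z 49.194523485080126 [-2.66  0.21  3.77]
2 True touch z 49.15247763636921 True pressed z 49.13223618014972 [-0.27  1.55  4.95]
32.0083
```

View pics/c5.png

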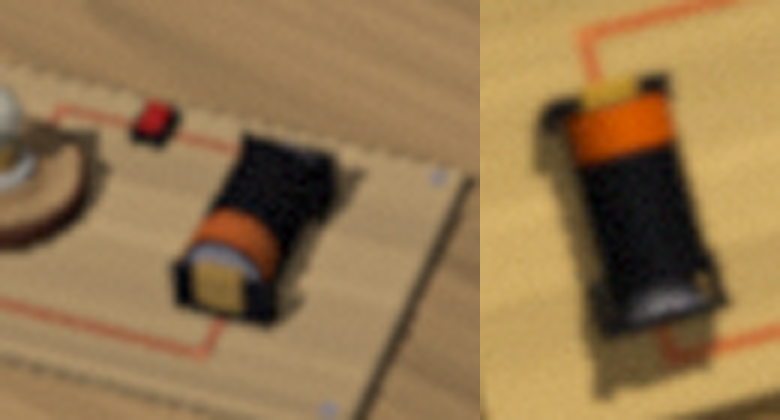

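The cell's top is at 49.1 mm at both ends and in the middle, against 32+17 = 49 expected. So it is level on the floor, and the picture shows it unmoved behind the brass with the robot clear.

```bash
python3 -c "
from h import *
print(ticket.hand_in(),bot.read_t())"
```

```text
the job is handed in; nothing more can be done
the job is handed in; nothing more can be done
```

The fresh D cell is in the spring holder, pressed in flat end first, and measured level on the holder's floor. The plus end is behind the brass plate and nothing is holding it. I handed the job in at about 32 s of robot time; no verdict came back.

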